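# Wedge a gearbox casting up to the scriber point on the marking-out plate

### The job

The gearbox casting is to be marked out: slide the two steel wedges in under the cast pads at its front end until the line scribed on its whitewashed side stands level with the point of the surface gauge. Finish by feel, so that the casting bears on both wedges at once and neither is loose. Work on the wedges only: do not push or lift the casting itself or drag it off its rest, and leave the gauge and everything else where it is.

Things in the scene. Friction and masses are not known exactly. Their poses are not given: they have to be found in the camera images.
- casting: Grey aluminium gearbox casting, 1.35 to 1.85 kg, loose. Origin: centre of the underside of its base flange (200 x 120 x 12 mm); housing to 59 mm above it. x points away from the wedges, y to its left, z up. Starts level, 28 mm over the surface plate, on two parallels. Front ears (x -123 to -89, 44 mm wide, at y +45 and -45) have a half-round pad below; the pads together carry about 7 N.
- pad_left (a point): Middle of the left ear, on its flat underside (casting frame -107, 45, -4 mm). The cast pad there is a rib of 8 mm radius lying across the ear, 28 mm long plus round ends, its lowest line 16 mm under this point and so 8 mm above the surface plate at the start. The left wedge goes under it.
- pad_right (a point): Middle of the right ear, on its flat underside (casting frame -107, -45, -4 mm). Its pad is like the left one but as cast: its height differs from the left one's by an unmeasured millimetre or two, so find by feel when its wedge takes up. The right wedge goes under it.
- line (a point): The place on the scribed line opposite the gauge's point, on the casting's right side (casting frame -55, -49, 28 mm). The line is a dark scratch 60 mm long on a white patch; it slopes a little, so judge it here. At the start it lies 3 to 8 mm below the point. When a pad rises 1 mm this place rises about 0.73 mm.
- point (a point): Sharp point of the surface gauge's scriber, set at the height wanted; it ends 3 to 14 mm off the casting's right side. Axes: z up.
- wedge_left: Plain steel wedge lying loose on the surface plate, 350 g, 130 mm long, 32 wide, 3 mm thick at the nose rising evenly 1 in 6 to 24.7 mm at the square upright tail. Origin: centre of its underside; x points to the nose, 65 mm ahead; tail 65 mm behind. It lies in front of the left ear, nose towards it, a little off line. Under the pad, 6 mm of travel lifts 1 mm; it stays where left.
- wedge_right: The other wedge, the same in every way, in front of the right ear (y = -45 mm). Dry metal, friction about 0.5 to 0.7: a wedge alone slides with about 2 N; driving one in with the pads' whole load on it takes 8 to 15 N. With one wedge holding the casting up, the other's push climbs steeply over a few mm of travel from first touch to carrying it all.
- rest: Black iron angle plate behind the casting with two ground parallels 28 mm high, all fixed. Origin on the surface plate, whose flat face is 50 mm above the bench; x is the way to push the wedges, z up. Its upright, at x 101 mm, stops the casting. Parallels: one across the back (x 75 to 85), on whose rear edge the casting pivots, one short, lengthwise, under the front (x -75 to -25, y 0).
- gauge: Surface gauge: dark steel base 60 x 75 x 38 mm with an upright pillar 12 mm thick, 210 mm tall in all, standing 155 mm to the right of the casting's centre line; fixed. Origin under the base. Its scriber, about 60 mm above the surface plate, reaches from the pillar to the casting's side.
- vblock: Bystander: dark steel V-block 60 x 45 x 40 mm on the surface plate, to the right of the right wedge. Origin under its centre.
- square: Bystander: engineer's square lying flat, blade 130 mm, stock 100 mm, 16 mm thick, to the left of the casting.
- block123: Bystander: steel setting block 75 x 50 x 25 mm with holes, on the surface plate to the left of the left wedge.
- hammer: Bystander: hammer, 240 mm long with a wooden handle, lying on the surface plate at its right-hand end (from the robot).
- holder_a: Bystander: steel tool holder, 63 mm flange, 156 mm tall, standing on the bench beyond the right-hand end of the plate.
- oilcan: Bystander: white plastic oil bottle, radius 32 mm, 150 mm tall, on the bench beyond the right-hand end of the plate.
- ringblank: Bystander: turned flange blank, 90 mm across and 40 mm tall, on the bench beyond the left-hand end of the plate.
Not all that is in view belongs to the job. What is shaped like the wedge_left but green is not meant.

How it is judged:
By the outcome, as a careful person would: the job done as asked, in the order asked, and still so for the second after the job is handed in, with the robot touching nothing.
It also fails if it takes over 61 s, if anything falls off the work surface, if the arm or the gripper's body presses on something with over 40 N, if the wrist force passes 120 N, or if a joint passes its speed limit or range.

### The arm

A 6-joint arm with a two-finger parallel gripper is mounted at the origin on the work surface. World frame = base frame: x ahead of the robot, y to its left, z up, the work surface at z = 0. Lengths are in m, angles in rad, forces in N, time in s.
With the tool pointing down it reaches from about 0.25 to 0.8 m from the base axis. Payload 8.5 kg.
Tool frame: the origin (TCP) lies at the centre of the arm's flange, where the gripper is bolted on; the fingertips stand 173 mm ahead of it and the grasp point (between the pads) lies 155 mm ahead of it; z points along the fingers, y is the line along which they close (so a half turn about z gives the same grasp; the last joint's range is limited). The gripper opens to 85 mm and grips with 20 to 120 N. Pads are 22 mm wide; open, the fingers measure 114 mm over their backs; the gripper's body (76 mm by 85 mm) begins 54 mm behind the grasp point. The pads swing forward as they close: fully open they stand 13 mm farther back than shut.
Start: joints at [-1.159, 0.238, -0.013, 1.319, 0, 1.571], TCP at [0.21, -0.481, 0.405] pointing down, gripper open.
Joint ranges: [-2.66, 2.66], [-1.03, 1.9], [-1.14, 1.46], [-1.82, 2.27], [-1.45, 1.34], [-3.14, 3.14]. Speed limits (rad/s): [2.22, 2.22, 2.79, 3.14, 3.14, 3.14].

### API

Orientations are given as [roll, pitch, yaw] about the fixed x, y, z axes, in that order (R = Rz(yaw) Ry(pitch) Rx(roll)).
In Python, from workcell import * gives the robot as it stands.
- The arm moves only by the shell command python3 -m jog 'ROWS' [OPENING] [FORCE]. ROWS is text: rows parted by semicolons, each of 6 numbers parted by spaces: the shift along the tool's x, y, z as a fraction of full scale, then the turn, a rotation vector about the tool's x, y, z as a fraction of full scale. A call has 1 to 5 rows; each row is the pose to reach, as a shift and turn from the pose commanded when the call began, along the tool's axes at that moment; what a row does not reach only later rows make up. Full scale, the value 1, is 0.1 m for a shift and 90 degrees for a turn. A row lasts 1/8 s, in which the tool goes at most 62.5 mm and 10.7 degrees, less where a joint would pass 70% of its speed; a pose out of reach is approached as far as the arm can. A call with a number of a shift or a turn outside -1 to 1 is refused whole. A call with a gripper value outside its range is refused whole. OPENING is the closure, from -1 (fully open) to 1 (shut), so that 0 is half open, set as the call begins (- or left out, the last holds). The fingers move at their own pace and stop on an object; FORCE is the grip in N (left out, the last holds). Time passes only in rows, so rows that repeat a pose let the fingers close. It gives the time, the measured TCP pose, the force, the opening and the grip force at its end, in the units of the state.
- state(): the state, without advancing time (a new reading comes with each control period).
- grab_frame(name): name is "side" or "top"; returns the picture (400x640x3 uint8, red, green, blue); there is no depth.
- get_calibration(name): a dict with "intrinsics" (3x3 intrinsics, pixels), "xyz" and "orientation" of the camera in the world. Camera axes: x right, y down, z forward; pixel columns grow to the right and rows downward; lengths in m; the calibration is good to about 2 mm. A picture is of the moment at which its call begins. get_calibration takes no time and is no camera call.
- close_job(): hands the job in; it is judged then, once.
The state is a dict: "time": time; "joints": joint angles; "joint_velocities": joint speeds; "joint_torque": joint torques, N m; "ee_pos": TCP position; "ee_rot": TCP orientation; "contact_force": force on the tool from outside, world axes, zero at the start; "torque": the same for the moment, N m; "width": finger opening in m; "finger_force": force on a finger pad.
Only numpy, scipy, OpenCV 4.12 (cv2) and the standard library are available. Lean on these libraries where they do the work, as an engineer would, in place of code of your own. Each camera call takes 0.05 s, during which the arm holds its last target. There are 200 camera calls.

## Working session

There is one attempt and no reset: what is moved stays moved. The work goes in short steps, Python scripts to look and compute and a shell command to move; the robot and the scene stay as the last step left them, time stands still between calls to the robot, and variables do not carry over. Pictures are saved under pics/ and viewed, at most 10 in all, crops included, and the job is handed in when it is done.

```bash
mkdir -p pics; ls; python3 - <<'E'
from workcell import *
import cv2
for n in("side","top"):
    f=grab_frame(n); cv2.imwrite(f"pics/{n}0.png",f[:,:,::-1]); c=get_calibration(n); print(n,c)
s=state(); print(s)
E
```

```text
pics
side {'intrinsics': array([[365.78930241,   0.        , 319.93995988],
       [  0.        , 365.78930241, 196.17213862],
       [  0.        ,   0.        ,   1.        ]]), 'xyz': array([ 0.25131862, -0.823292  ,  1.16094734]), 'orientation': array([-2.47177867, -0.00271354, -0.23587878])}
top {'intrinsics': array([[501.10470371,   0.        , 327.43311277],
       [  0.        , 501.10470371, 202.47185955],
       [  0.        ,   0.        ,   1.        ]]), 'xyz': array([0.19930668, 0.01757963, 1.59319411]), 'orientation': array([-2.99389705e+00,  6.59009796e-04, -1.58882332e+00])}
{'time': 0.1, 'joints': array([-1.15900975e+00,  2.38730808e-01, -1.41491572e-02,  1.31921139e+00,
        4.21988884e-05,  1.57080346e+00]), 'joint_velocities': array([ 0.00061582, -0.00178651,  0.00185234,  0.00095973, -0.00091666,
        0.00170813]), 'joint_torque': array([ 2.04154458e-03, -5.39722180e+01,  3.46998060e+01,  1.34754312e-02,
        1.46702255e-04,  1.64403480e-05]), 'ee_pos': array([ 0.2100775 , -0.48098002,  0.40414461]), 'ee_rot': array([-3.14029762e+00, -4.21896131e-05,  4.11779390e-01]), 'contact_force': array([ 0.1218438 , -0.86997563,  0.83953944]), 'torque': array([-0.01423923,  0.05818802,  0.01803308]), 'finger_force': 0.0, 'width': 0.0855940326124295}
```

View pics/side0.png

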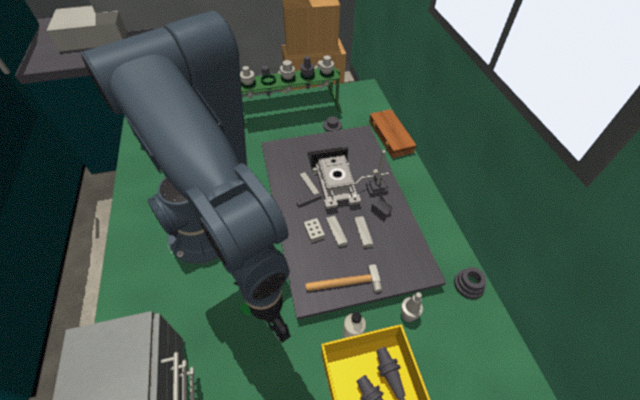

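View pics/top0.png

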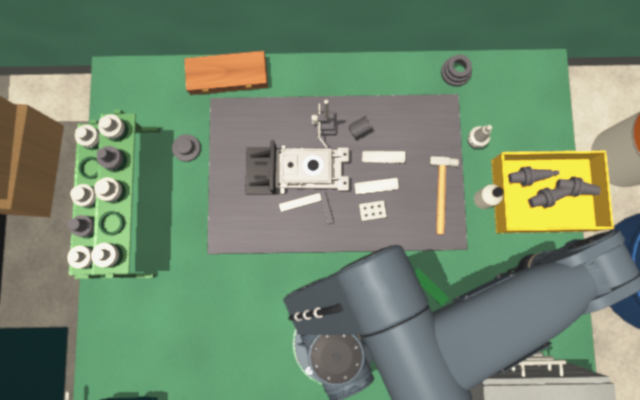

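The side view shows the casting at about (337,173), with the gauge at (377,183) and its scriber pointing left. The wedges are at (337,231) and (364,232). In the top view the casting is at (312,167), the right wedge at (383,157), the left wedge at (377,186) and the gauge at (325,120). The grey bar at (300,202) is the square's blade, and the green decoy is partly hidden at (432,285). The two bright steel bars in front of the ears fit the description of the wedges. Next I'll average several frames and enlarge.

```bash
cat > h.py <<'E'
import numpy as np, cv2
from scipy.spatial.transform import Rotation as R
from workcell import *
def cam(n):
    c=get_calibration(n); return c['intrinsics'],np.array(c['xyz']),R.from_euler('xyz',c['orientation']).as_matrix()
def ray(n,uv):
    K,p,M=cam(n); d=M@np.linalg.inv(K)@np.array([uv[0],uv[1],1.]); return p,d/np.linalg.norm(d)
def plane(n,uv,z):
    p,d=ray(n,uv); return p+d*(z-p[2])/d[2]
def proj(n,P):
    K,p,M=cam(n); q=K@(M.T@(np.array(P)-p)); return q[:2]/q[2]
def tri(a,b):
    p,d=ray('side',a); q,e=ray('top',b)
    s=np.linalg.lstsq(np.c_[d,-e],q-p,rcond=None)[0]; A=p+d*s[0];B=q+e*s[1]
    return (A+B)/2,np.linalg.norm(A-B)
E
python3 - <<'E'
from h import *
im=[]
for n in("side","top"):
    f=np.mean([grab_frame(n).astype(float) for _ in range(12)],0); np.save(n+'.npy',f); im.append(f)
g=grab_frame("top").astype(float);print('noise',np.std(g-im[1]))
a=im[0][135:255,295:405]; b=im[1][85:205,235:415]
cv2.imwrite('pics/s1.png',cv2.resize(a[:,:,::-1].clip(0,255),None,fx=5,fy=5,interpolation=cv2.INTER_CUBIC))
cv2.imwrite('pics/t1.png',cv2.resize(b[:,:,::-1].clip(0,255)*1.0,None,fx=4.4,fy=4.4,interpolation=cv2.INTER_CUBIC))
E
```

```text
noise 0.4297630772283964[ WARN:0@14.313] global loadsave.cpp:1063 imwrite_ Unsupported depth image for selected encoder is fallbacked to CV_8U.
```

View pics/s1.png

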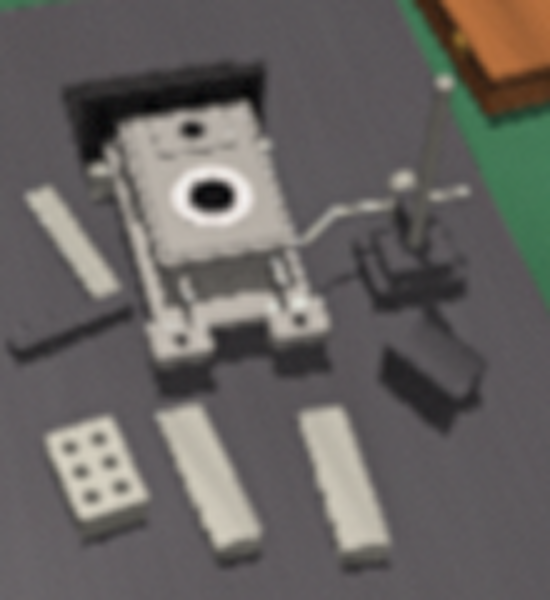

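View pics/t1.png

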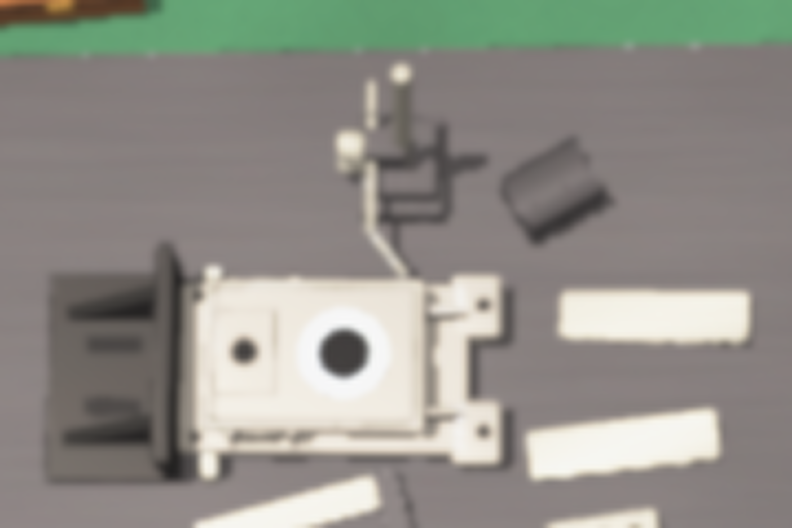

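The side crop shows the scriber running level from the clamp at about (375,174) to a bend at (363,177). It then runs obliquely to a tip near (355,183.6). In the top crop the bend is at (319.5,137) and the tip at (327.7,147.5). The line itself faces away from both cameras, but its height is given (z = 28+28 mm above the plate). I'll triangulate the scriber and correct the bias using features of known height: the block's holes (z 75 mm) and the housing edges (z 137 mm).

```bash
cat > m.py <<'E'
from h import *
S=np.load('side.npy').mean(2);T=np.load('top.npy').mean(2)
def cen(I,r0,r1,c0,c1,rows=False):
    # per-line centroid of bright above background
    out=[]
    P=I[r0:r1,c0:c1] if rows else I[r0:r1,c0:c1].T
    o=c0 if rows else r0
    for k,l in enumerate(P):
        w=np.clip(l-np.median(l)-8,0,None)
        if w.sum()<15: continue
        m=np.argmax(w); ix=np.arange(max(0,m-3),min(len(l),m+4)); c=(w[ix]*ix).sum()/w[ix].sum()+o
        out.append((c,k+r0,w.max()) if rows else (k+c0,c,w.max()))
    return np.array(out)
def holes(I,r0,r1,c0,c1):
    # dark blobs by local-min weighting after 8x upsample
    A=cv2.resize(I[r0:r1,c0:c1],None,fx=8,fy=8,interpolation=cv2.INTER_CUBIC)
    t=(np.percentile(A,5)+np.percentile(A,90))/2
    n,_,st,ce=cv2.connectedComponentsWithStats((A<t).astype(np.uint8))
    return [( (c[0]+.5)/8-.5+c0,(c[1]+.5)/8-.5+r0,s[4]/64) for s,c in zip(st[1:],ce[1:]) if s[4]>60]
if __name__=='__main__':
    np.set_printoptions(precision=2,suppress=True)
    print('sidebent',*cen(S,175,188,354,364)); print('sidebar',*cen(S,169,181,364,376))
    print('topbent',*cen(T,136,150,316,332,True)); print('topbar',*cen(T,122,137,314,324,True))
    for n,I,b in(('s',S,(218,241,304,325)),('t',T,(201,222,358,388)),('s ring',S,(166,182,329,348)),('t ring',T,(155,176,301,325))): print(n,*[np.round(h,2) for h in holes(I,*b)])
E
python3 m.py
python3 - <<'E'
from h import *
for u in[(355,183.6,327.7,147.5),(335+2.5,174,312.7,165)]:print(tri(u[:2],u[2:]))
I=np.load('side.npy').mean(2).astype(int);print(I[174:188,350:368]);I=np.load('top.npy').mean(2).astype(int);print(I[134:152,316:333])
E
```

```text
sidebent [354.   183.67  29.28] [355.   182.56  31.72] [356.   181.95  43.78] [357.   181.12  51.81] [358.   180.2   52.42] [359.   179.24  52.56] [360.   178.17  54.19] [361.   177.27  54.22] [362.   176.78  63.11] [363.   176.63  55.39]
sidebar [364.   176.58  38.  ] [365.   176.47  23.1 ] [366.   176.05  31.06] [367.   175.81  49.43] [368.   175.74  64.99] [369.   175.68  64.14] [370.   175.64  51.58] [371.   175.57  33.92] [372.   175.47  18.06] [373.   170.87  26.64] [374.   170.72  72.49] [375.   170.6   92.13]
topbent [318.46 136.    58.01] [318.89 137.    49.47] [319.59 138.    51.71] [320.25 139.    60.87] [320.89 140.    57.83] [321.66 141.    56.81] [322.42 142.    47.03] [323.17 143.    47.58] [323.91 144.    56.01] [324.65 145.    50.74] [325.35 146.    40.56] [325.71 147.    35.24] [325.92 148.    16.36]
topbar [318.62 122.    18.24] [318.66 123.    42.17] [318.82 124.    60.9 ] [318.77 125.    59.1 ] [318.59 126.    63.32] [318.51 127.    61.54] [318.47 128.    52.54] [318.42 129.    49.  ] [318.48 130.    50.42] [318.58 131.    54.51] [318.64 132.    54.4 ] [318.65 13
[... 2281 characters left out ...]
131 132 139 160 185 186 152 117 115 124 128 129 129 129 130]
 [132 132 131 131 132 141 165 187 180 144 116 118 126 129 129 129 130]
 [131 131 131 131 131 133 146 175 195 176 135 114 121 127 129 129 129]
 [131 131 131 130 130 130 134 153 181 189 163 128 116 120 126 128 129]
 [130 130 130 130 130 130 130 136 155 178 179 144 111 109 121 128 129]
 [133 133 133 133 133 132 133 136 145 166 176 152 121 113 123 128 129]
 [165 165 165 165 165 165 165 167 173 183 189 180 167 160 153 139 132]
 [205 205 205 206 206 206 206 206 208 211 213 212 210 208 197 168 155]
 [214 214 215 216 216 215 215 215 216 218 219 218 217 217 211 187 181]
 [222 222 222 222 222 222 222 222 222 223 223 222 217 214 209 180 167]]
```

```bash
cat > m2.py <<'E'
from m import *
np.set_printoptions(precision=4,suppress=True)
def planeN(n,pts):
    pts=np.array(pts)[:,:2]; m=pts.mean(0); d=np.linalg.svd(pts-m)[2][0]
    res=np.std((pts-m)@np.array([-d[1],d[0]]))
    p,a=ray(n,m-5*d); _,b=ray(n,m+5*d); N=np.cross(a,b); N/=np.linalg.norm(N); return p,N,res
def line3(sp,tp):
    p,N,r=planeN('side',sp); q,M,r2=planeN('top',tp)
    D=np.cross(N,M); D/=np.linalg.norm(D)
    P=np.linalg.solve(np.array([N,M,D]),[N@p,M@q,D@np.array([.6,0,.11])]); return P,D,r,r2
if __name__=='__main__':
    for so,to in(((356,362),(138,146)),((357,362),(139,146))):
        s=cen(S,175,188,354,364);t=cen(T,136,150,316,332,True)
        P,D,r,r2=line3([q for q in s if so[0]<=q[0]<so[1]],[q for q in t if to[0]<=q[1]<to[1]])
        for uv in((354.,183.67),(355.,182.56),(361,177.27)):  # points along by side pixel
            p,d=ray('side',uv);k=np.linalg.lstsq(np.c_[D,-d],p-P,rcond=None)[0];print('bent',P+D*k[0])
        print(r,r2)
    s=cen(S,169,181,364,373);t=cen(T,122,137,314,324,True)
    P,D,r,r2=line3([q for q in s if 367<=q[0]<=371],[q for q in t if 130<=q[1]<=136]);
    print('bar',P+D*((.60-P[0])/D[0]),P+D*((.63-P[0])/D[0]),r,r2)
    sh=[(314.26,222.29),(316.51,227.),(318.74,231.94),(308.53,224.06),(310.73,228.92),(312.86,233.9)]
    th=[(364.54,207.76),(371.61,206.67),(378.74,205.62),(365.73,214.86),(372.82,213.68),(379.91,212.61)]
    for a,b in zip(sh,th):print('hole',*tri(a,b))
    print('bore',*tri((336.98,173.77),(312.69,164.74)))
    # bright features: white ring outer (casting top), pillar cap
    for n,I,bx in(('s',S,(148,156,378,390)),('t',T,(97,107,320,332))):
        A=I[bx[0]:bx[1],bx[2]:bx[3]];w=np.clip(A-np.median(A)-25,0,None);yy,xx=np.mgrid[bx[0]:bx[1],bx[2]:bx[3]];print(n,(w*xx).sum()/w.sum(),(w*yy).sum()/w.sum())
E
python3 m2.py
```

```text
bent [0.5879 0.0137 0.1095]
bent [0.5933 0.0174 0.1097]
bent [0.6225 0.0376 0.1112]
0.04181355445244344 0.03613641473750885
bent [0.5882 0.0136 0.109 ]
bent [0.5936 0.0174 0.1094]
bent [0.6225 0.0378 0.111 ]
0.024576953007218173 0.0228391569407358
bar [0.6    0.038  0.1211] [0.63   0.0377 0.1161] 0.008144120633283175 0.059565231908497676
hole [ 0.4072 -0.0987  0.0743] 0.0006964832336683942
hole [ 0.4103 -0.1204  0.0745] 0.0009604559734718761
hole [ 0.4132 -0.1424  0.0744] 0.0010032486595105165
hole [ 0.3854 -0.1017  0.0747] 0.0010048745525369361
hole [ 0.3886 -0.1235  0.0743] 0.0008957296596937689
hole [ 0.3915 -0.1453  0.074 ] 0.0007147347351857824
bore [0.5312 0.0564 0.1341] 0.0008639270615699547
s 383.46813101693044 150.9591678654421
t 325.2858560991105 101.37901048284625
```

```bash
python3 - <<'E'
from m2 import *
def cont(I,bx,thr,inv=False):
    A=cv2.resize(I[bx[0]:bx[1],bx[2]:bx[3]],None,fx=8,fy=8,interpolation=cv2.INTER_CUBIC)
    B=((A<thr) if inv else (A>thr)).astype(np.uint8)
    cs,_=cv2.findContours(B,cv2.RETR_EXTERNAL,cv2.CHAIN_APPROX_NONE); return [((c[:,0,:]+.5)/8-.5+np.array([bx[2],bx[0]])) for c in cs if len(c)>30]
C={}
for n,I,bx in(('side',S,(160,190,320,352)),('top',T,(148,182,292,332))):
    A=I[bx[0]:bx[1],bx[2]:bx[3]]; print(n,np.percentile(A,[5,50,80,90,95,99]))
    for th in (np.percentile(A,50)*.5+np.percentile(A,99)*.5,):
        for c in cont(I,bx,th): 
            e=cv2.fitEllipse(c.astype(np.float32)); print('ring',n,len(c),np.round(e,2).tolist() if 0 else e); 
            if len(c)>120: C[n]=e[0]
if len(C)==2: print(tri(C['side'],C['top']))
# ear holes
for n,I,bs in(('side',S,[(197,208,351,360),(199,210,327,336)]),('top',T,[(150,158,342,349),(179,187,342,349)])):
    for b in bs: print(n,[np.round(h,2) for h in holes(I,*b)])
# wedges, top view min area rect
for n,I,b,th in(('top',T,(145,200,350,403),175),('side',S,(212,252,325,378),None)):
    A=I[b[0]:b[1],b[2]:b[3]]; th=(np.percentile(A,50)+np.percentile(A,97))/2
    for c in cont(I,b,th):
        if cv2.contourArea(c.astype(np.float32))>100: 
            r=cv2.boxPoints(cv2.minAreaRect(c.astype(np.float32))); print('wedge',n,r.round(2).tolist())
E
```

```text
side [ 77.2556 163.9167 176.3056 194.1694 218.5944 232.4281]
ring side 327 ((336.978515625, 173.68511962890625), (12.22014045715332, 16.42757797241211), 92.40180206298828)
top [ 98.5514 229.6944 236.3056 244.3333 246.     246.3333]
ring top 488 ((312.4205322265625, 164.99656677246094), (21.03826904296875, 21.568281173706055), 74.16329193115234)
(array([0.531 , 0.0573, 0.1336]), np.float64(0.0017361415650123183))
side [array([354.48, 198.58,   3.19]), array([355.21, 204.66,  50.73])]
side [array([330.8 , 202.53,   2.86]), array([331.32, 207.65,  32.86])]
top [array([348.  , 153.5 ,   7.98]), array([344.52, 153.78,   9.39])]
top [array([348.03, 182.46,   7.56]), array([344.49, 182.57,   9.28])]
wedge top [[353.80999755859375, 182.49000549316406], [397.0400085449219, 177.2100067138672], [398.4599914550781, 188.8300018310547], [355.239990234375, 194.1199951171875]]
wedge top [[361.6400146484375, 161.85000610351562], [361.7900085449219, 150.4199981689453], [402.5799865722656, 150.94000244140625], [402.42999267578125, 162.3699951171875]]
wedge side [[353.45001220703125, 217.75], [362.760009765625, 214.5399932861328], [372.5, 242.77999877929688], [363.19000244140625, 245.99000549316406]]
wedge side [[325.29998779296875, 217.77000427246094], [334.17999267578125, 213.6699981689453], [346.92999267578125, 241.3000030517578], [338.05999755859375, 245.39999389648438]]
```

```bash
python3 - <<'E'
from m2 import *
for r in((151,156),(156,162),(164,170),(172,178)):print(r,T[r[0]:r[1],326:352].mean(0).astype(int))
for r in((160,170),):print('back',T[r[0]:r[1],268:296].mean(0).astype(int))
for c in range(331,354,4):print(c,S[178:212,c].astype(int))
for c in range(324,344,4):print('back',c,S[145:166,c].astype(int))
print(tri((354.48,198.58),(344.52,153.78)),tri((330.8,202.53),(344.5,182.57)))
print(tri((383.47,150.96),(325.29,101.38)))
E
```

```text
(151, 156) [225 224 218 213 206 173 159 178 201 219 224 226 230 234 233 228 219 194
 168 170 193 199 163 112  87  98]
(156, 162) [227 225 218 212 204 166 136 141 166 195 205 207 211 217 219 218 217 216
 214 212 210 197 156 106  85  98]
(164, 170) [230 227 218 209 204 170 147 167 204 224 229 229 229 225 205 144  94  98
 119 129 130 129 129 129 129 130]
(172, 178) [232 229 221 213 207 171 146 151 182 216 227 228 229 227 211 168 137 140
 154 159 159 155 144 134 130 130]
back [ 97  98  98  97  90  74  55  67 102 129 147 182 217 225 227 228 233 235
 230 212 180 153 144 153 176 207 227 231]
331 [194 176 176 177 178 178 172 158 142 119  86  85 114 143 143 130 104  84
 101 135 151 168 177 153  97  94 140 148 104  70  52  46  47  46]
335 [217 221 188 176 178 175 166 159 147 104  83  83  87  86  87  88  95 135
 175 183 184 186 181 178 182 188 172 125  86  65  49  44  47  45]
339 [218 221 190 176 176 171 162 147 104  79  83  84  84  86  89  98 137 175
 182 181 169 134  83  48  43  44  45  45  50  69  86  92  90  89]
343 [198 174 172 175 171 159 148 122  88  81  83  83  88  90  98 132 171 181
 1
[... 342 characters left out ...]
68  86]
back 324 [ 90  88  89  84  68  52  50  45  29  19  12   9  36  97 145 164 171 169
 172 174 176]
back 328 [ 88  88  87  79  63  47  44  30  20  19  18  26  72 133 169 176 175 175
 177 173 152]
back 332 [ 87  86  79  62  48  48  43  28  22  17  15  54 121 152 104  47  50 110
 156 159 153]
back 336 [ 89  86  77  59  50  45  26  24  19  13  34  92 147 172 164 148 149 164
 171 152 137]
back 340 [ 88  81  62  46  44  37  23  22  20  21  57 115 157 167 170 172 180 176
 155 142 168]
(array([ 0.5738, -0.0408,  0.0908]), np.float64(0.0010497257249615672)) (array([ 0.4836, -0.0386,  0.0913]), np.float64(0.0008793935083012877))
(array([0.6827, 0.0156, 0.2581]), np.float64(0.0017703316673276048))
```

```bash
python3 - <<'E'
from m2 import *
Sc=np.load('side.npy');Tc=np.load('top.npy')
gS=Sc[:,:,1]-Sc[:,:,0];gT=Tc[:,:,1]-Tc[:,:,0]
def cross(l):  # subpixel half crossing
    h=(l[:4].mean()+l[-4:].mean())/2; s=np.sign(l-h); k=np.where(s[:-1]*s[1:]<0)[0]
    return k[len(k)//2]+(h-l[k[len(k)//2]])/(l[k[len(k)//2]+1]-l[k[len(k)//2]]) if len(k) else np.nan
# left end, side: columns
sp=[]
for c in range(275,365):
    r=int(138-(c-265)*(138-125)/(370-265)); v=cross(gS[r-8:r+9,c])
    sp.append((c,r-8+v))
tp=[]
for r in range(102,245): 
    v=cross(gT[r,200:220]); tp.append((200+v,r))
def rob(p,ax):
    p=np.array([q for q in p if np.isfinite(q).all()]); 
    for _ in range(4):
        f=np.polyfit(p[:,ax],p[:,1-ax],1); e=p[:,1-ax]-np.polyval(f,p[:,ax]); p=p[abs(e)<max(2.0*e.std(),.03)]
    print('fit',len(p),e.std(),p[0],p[-1]); return p
sp=rob(sp,0);tp=rob(tp,1)
P,D,r,r2=line3(sp,tp)
for x in(.35,.45,.55,.65):print('leftend',P+D*((x-P[0])/D[0]))
# right end top
tq=[]
for r in list(range(105,135))+list(range(200,245)):
    v=cross(gT[r,452:476]);tq.append((452+v,r))
tq=rob(tq,1)
for c in(320,350,380,410,430):
    r=int(305-(c-300)*20/130);print(c,r-10,np.round(Sc[r-10:r+22,c,:]).astype(int)[:,1].tolist(),gS[r-10:r+22,c].astype(int).tolist())
np.save('tq.npy',tq)
E
```

```text
fit 71 0.060072319384183934 [275.     139.8171] [364.     125.4954]
fit 119 0.06857227660439592 [209.6507 102.    ] [206.8677 244.    ]
leftend [0.35   0.3875 0.0488]
leftend [0.45   0.3873 0.0489]
leftend [0.55   0.3871 0.049 ]
leftend [0.65   0.3869 0.0491]
fit 57 0.06287419976293222 [458.8599 105.    ] [466.8665 244.    ]
320 291 [74, 99, 102, 99, 100, 99, 99, 99, 100, 99, 99, 98, 99, 98, 99, 98, 100, 99, 98, 99, 87, 58, 46, 54, 59, 64, 64, 62, 62, 62, 78, 103] [0, -2, -4, -5, -5, -5, -5, -5, -3, -4, -3, -4, -3, -4, -4, -4, -4, -3, -5, -4, -4, -2, 2, 15, 26, 28, 28, 26, 26, 27, 33, 45]
350 287 [83, 94, 96, 94, 95, 95, 93, 94, 94, 93, 94, 95, 94, 96, 95, 95, 96, 85, 58, 45, 55, 63, 63, 62, 63, 66, 94, 141, 172, 172, 163, 168] [-3, -5, -4, -4, -3, -3, -5, -4, -4, -4, -3, -4, -5, -4, -5, -5, -4, -5, -3, 0, 15, 28, 30, 29, 30, 25, 11, 0, -5, -5, -4, -5]
380 282 [111, 123, 131, 139, 148, 154, 146, 119, 92, 70, 55, 68, 88, 93, 92, 81, 55, 46, 54, 65, 65, 65, 64, 64, 68, 86, 113, 120, 116, 117, 117, 117] [-4, -3, -3, -3, -3, -3, -4, -3, -2, -1, -2, -4, -6, -5, -6, -5, -4, 3, 18, 28, 31, 29, 30, 28, 30, 40, 50, 52, 52, 51, 51, 51]
410 278 [90, 89, 93, 92, 92, 92, 92, 92, 93, 92, 92, 91, 82, 56, 46, 55, 63, 63, 79, 113, 130, 108, 90, 86, 88, 90, 92, 92, 92, 93, 92, 93] [-3, -4, -4, -4, -3, -3, -4, -3, -3, -3, -4, -4, -4, -2, 1, 17, 29, 31, 17, 5, -3, -2, -2, -2, -1, -3, -2, -1, -2, -1, -2, -2]
430 275 [87, 89, 88, 88, 90, 89, 88, 88, 90, 88, 84, 66, 48, 48, 63, 63, 64, 65, 63, 66, 88, 114, 118, 118, 118, 116, 117, 118, 117, 118, 118, 119] [-4, -5, -3, -4, -4, -4, -5, -5, -4, -4, -4, -3, 0, 9, 25, 28, 29, 28, 26, 30, 40, 51, 53, 53, 53, 52, 52, 53, 53, 52, 52, 52]
```

```bash
python3 - <<'E'
from m2 import *
P,D,r,r2=line3([(320,311.5),(350,304.55),(410,290.54),(430,285.9)],np.load('tq.npy'))
print(r,r2)
for x in(.35,.45,.55,.65):print('rightend',P+D*((x-P[0])/D[0]))
# wedge key points: ear holes, flange; wedge corners on top view at plane of tail top / nose
for nm,nose,tail in(('R',[(361.64,161.85),(361.79,150.42)],[(402.58,150.94),(402.43,162.37)]),('L',[(353.81,182.49),(355.24,194.12)],[(397.04,177.21),(398.46,188.83)])):
    for u in nose:print(nm,'nose',plane('top',u,.053))
    for u in tail:print(nm,'tail',plane('top',u,.0747))
E
```

```text
0.014760256356335539 0.05639110865406373
rightend [ 0.35   -0.4121  0.05  ]
rightend [ 0.45   -0.4122  0.0499]
rightend [ 0.55   -0.4123  0.0498]
rightend [ 0.65   -0.4124  0.0497]
R nose [ 0.5556 -0.0954  0.053 ]
R nose [ 0.5925 -0.0969  0.053 ]
R tail [ 0.583  -0.2222  0.0747]
R tail [ 0.5467 -0.2202  0.0747]
L nose [ 0.4901 -0.0691  0.053 ]
L nose [ 0.4532 -0.0726  0.053 ]
L tail [ 0.5001 -0.2017  0.0747]
L tail [ 0.4637 -0.2047  0.0747]
```

The left wedge's nose is at (0.472,-0.071) and its tail at (0.482,-0.203). The right wedge's nose is at (0.574,-0.096) and its tail at (0.565,-0.221). The lengths check at about 130 mm. The pads are near (0.484,-0.039) and (0.574,-0.041), 90 mm apart as they should be. After bias correction from the plate ends and the block, the point is at z ≈ 0.110. The line starts at 0.106, so it needs to rise about 4 mm, which means about 5.5 mm at the pads. Next I move over the left wedge.

```bash
python3 -m jog '1 -.45 0 0 0 0;1 -.45 0 0 0 0' -0.3 40; python3 -m jog '1 -.45 0 0 0 0;1 -.45 0 0 0 0' >/dev/null;python3 -m jog '1 -.45 0 0 0 0;1 -.45 0 0 0 0'>/dev/null; python3 -m jog '.667 -.3 0 0 0 -.4;.667 -.3 0 0 0 -.4;.667 -.3 0 0 0 -.4;.667 -.3 0 0 0 -.4;.667 -.3 0 0 0 -.4'>/dev/null; python3 -m jog '0 0 0 0 0 -.387;0 0 0 0 0 -.387;0 0 0 0 0 -.387;0 0 0 0 0 -.387;0 0 0 0 0 -.387'
```

```text
time: 1.6
ee_pos: [0.2843, -0.3988, 0.4046]
ee_rot: [-3.141, -0.0, 0.411]
contact_force: [0.3, 0.1, 0.5]
width: 0.0554
finger_force: 0.0
time: 3.35
ee_pos: [0.4801, -0.1832, 0.4047]
ee_rot: [-3.142, -0.0, 1.646]
contact_force: [-0.1, -0.3, 0.1]
width: 0.0555
finger_force: 0.0
```

```bash
python3 -m jog '0 0 1 0 0 0;0 0 1 0 0 0' >/dev/null; python3 -m jog '0 0 .5 0 0 0;0 0 .77 0 0 0;0 0 .77 0 0 0'; python3 -m jog '0 0 0 0 0 0;0 0 0 0 0 0;0 0 0 0 0 0;0 0 0 0 0 0' 1 30
```

```text
time: 3.98
ee_pos: [0.4793, -0.1828, 0.2261]
ee_rot: [-3.138, -0.002, 1.646]
contact_force: [-0.2, 0.2, 0.0]
width: 0.0558
finger_force: 0.0
time: 4.47
ee_pos: [0.4808, -0.1834, 0.2293]
ee_rot: [3.139, 0.001, 1.648]
contact_force: [-0.2, 0.2, 6.7]
width: 0.031
finger_force: 30.8
```

```bash
python3 -m jog '0 0 -.04 0 0 0;0 0 -.04 0 0 0' 0.1; python3 -m jog '0 0 0 0 0 0;0 0 0 0 0 0;0 0 0 0 0 0;0 0 0 0 0 0' 1 30
```

```text
time: 4.72
ee_pos: [0.4803, -0.1832, 0.2323]
ee_rot: [3.141, 0.0, 1.648]
contact_force: [0.3, 0.6, -0.9]
width: 0.0383
finger_force: 0.0
time: 5.22
ee_pos: [0.4803, -0.1831, 0.2323]
ee_rot: [3.141, 0.0, 1.648]
contact_force: [-1.1, 0.1, 6.4]
width: 0.031
finger_force: 30.1
```

```bash
python3 -m jog '.05 .005 0 0 0 .0643;.2 .02 0 0 0 .0643;.35 .035 0 0 0 .0643;.498 .05 0 0 0 .0643;.498 .05 0 0 0 .0643'; python3 -m jog '0 0 0 0 0 0;0 0 0 0 0 0' -.1;python3 -m jog '0 0 -1 0 0 0;0 0 -1 0 0 0;0 0 -1 0 0 0'; python3 - <<'E'
from m import *
f=np.mean([grab_frame('top').astype(float) for _ in range(3)],0)
g=np.mean([grab_frame('side').astype(float) for _ in range(3)],0)
a=cv2.resize(f[130:210,320:420,::-1],None,fx=4,fy=4,interpolation=cv2.INTER_CUBIC);b=cv2.resize(g[180:260,300:400,::-1],None,fx=4,fy=4,interpolation=cv2.INTER_CUBIC)
cv2.imwrite('pics/b1.png',np.hstack([a,b]).clip(0,255).astype(np.uint8))
E
```

```text
time: 5.85
ee_pos: [0.4816, -0.132, 0.2323]
ee_rot: [3.14, -0.001, 1.549]
contact_force: [0.6, 2.7, 6.5]
width: 0.031
finger_force: 30.5
time: 6.1
ee_pos: [0.4811, -0.1329, 0.2314]
ee_rot: [-3.141, -0.0, 1.547]
contact_force: [-0.4, -0.2, 0.0]
width: 0.0465
finger_force: 0.0
time: 6.48
ee_pos: [0.482, -0.1334, 0.3343]
ee_rot: [3.137, 0.001, 1.547]
contact_force: [-0.1, 0.8, -0.4]
width: 0.0468
finger_force: 0.0
```

View pics/b1.png

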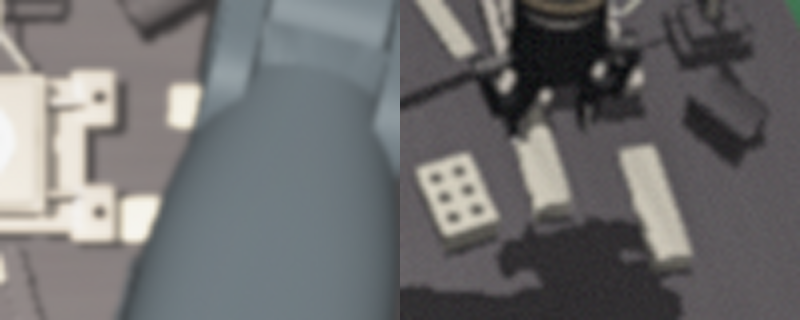

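The left wedge is now in line with the left ear, its nose at about (352,184) in the top picture. The right wedge next, in the same way.

```bash
python3 -m jog '-.66 .866 0 0 0 .031;-.66 .866 0 0 0 .031;-.66 .866 0 0 0 .031' -0.3; python3 -m jog '0 0 .5 0 0 0;0 0 1 0 0 0;0 0 1 0 0 0';python3 -m jog '0 0 0 0 0 0;0 0 0 0 0 0;0 0 0 0 0 0;0 0 0 0 0 0' 1 30;  python3 -m jog '.05 0 0 0 0 -.031;.2 .002 0 0 0 -.031;.4 .004 0 0 0 -.031;.602 .006 0 0 0 -.031;.602 .006 0 0 0 -.031'
```

```text
time: 7.15
ee_pos: [0.5681, -0.2028, 0.3297]
ee_rot: [-3.14, -0.0, 1.497]
contact_force: [0.4, 0.2, -0.6]
width: 0.0555
finger_force: 0.0
time: 7.52
ee_pos: [0.564, -0.2, 0.228]
ee_rot: [-3.133, -0.002, 1.498]
contact_force: [0.1, -0.2, 0.1]
width: 0.0552
finger_force: 0.0
time: 8.02
ee_pos: [0.5669, -0.2012, 0.2339]
ee_rot: [3.138, 0.001, 1.498]
contact_force: [-1.2, 1.5, 7.6]
width: 0.0309
finger_force: 31.1
time: 8.65
ee_pos: [0.5721, -0.1399, 0.2339]
ee_rot: [3.138, -0.001, 1.548]
contact_force: [0.3, 5.3, 8.4]
width: 0.031
finger_force: 31.1
```

```bash
python3 -m jog '0 0 0 0 0 0;0 0 0 0 0 0' -.1;python3 -m jog '0 0 -.9 0 0 0;0 0 -.9 0 0 0;0 0 -.9 0 0 0'>/dev/null; python3 -m jog '-.47 -.9 0 0 0 0;-.47 -.9 0 0 0 0;-.47 -.9 0 0 0 0;-.47 -.9 0 0 0 0' 1; python3 -m jog '0 0 .5 0 0 0;0 0 .8 0 0 0;0 0 .93 0 0 0;0 0 .93 0 0 0;0 0 .93 0 0 0'
```

```text
time: 8.9
ee_pos: [0.5712, -0.1413, 0.2322]
ee_rot: [3.141, 0.0, 1.547]
contact_force: [-0.4, 1.0, -0.4]
width: 0.0472
finger_force: 0.0
time: 9.78
ee_pos: [0.4803, -0.1861, 0.3212]
ee_rot: [-3.141, -0.0, 1.546]
contact_force: [0.4, 0.1, 0.2]
width: 0.0003
finger_force: 0.0
time: 10.4
ee_pos: [0.4809, -0.186, 0.2296]
ee_rot: [3.14, 0.0, 1.547]
contact_force: [0.6, -0.0, 0.1]
width: -0.0
finger_force: 0.0
```

```bash
j(){ grep -E 'ee_pos|contact' | tr '\n' ' '; echo; }; python3 -m jog '.1 0 0 0 0 0;.2 0 0 0 0 0;.25 0 0 0 0 0;.25 0 0 0 0 0'|j; for i in 1 2 3 4 5 6 7 8 ; do :; done
python3 -m jog '.02 0 0 0 0 0;.03 0 0 0 0 0'|j;python3 -m jog '.02 0 0 0 0 0;.03 0 0 0 0 0'|j;python3 -m jog '.02 0 0 0 0 0;.03 0 0 0 0 0'|j;python3 -m jog '.02 0 0 0 0 0;.03 0 0 0 0 0'|j;python3 -m jog '.02 0 0 0 0 0;.03 0 0 0 0 0'|j
```

```text
ee_pos: [0.4808, -0.1604, 0.2289] contact_force: [-0.2, -0.3, 0.2] 
ee_pos: [0.481, -0.1582, 0.2288] contact_force: [-0.6, -2.5, 1.3] 
ee_pos: [0.481, -0.1551, 0.2288] contact_force: [0.9, -2.6, 2.5] 
ee_pos: [0.481, -0.1519, 0.2288] contact_force: [-0.5, -4.1, 3.0] 
ee_pos: [0.481, -0.1489, 0.2288] contact_force: [0.2, -4.0, 3.0] 
ee_pos: [0.4811, -0.1458, 0.2287] contact_force: [-0.6, -4.6, 3.4]
```

```bash
j(){ grep -E 'ee_pos|contact' | tr '\n' ' '; echo; }; 
python3 -m jog '.01 0 0 0 0 0;.02 0 0 0 0 0'|j;python3 -m jog '.01 0 0 0 0 0;.02 0 0 0 0 0'|j;python3 -m jog '.01 0 0 0 0 0;.02 0 0 0 0 0'|j;python3 -m jog '.01 0 0 0 0 0;.02 0 0 0 0 0'|j;python3 -m jog '.01 0 0 0 0 0;.02 0 0 0 0 0'|j;python3 -m jog '.01 0 0 0 0 0;.02 0 0 0 0 0'|j
```

```text
ee_pos: [0.4812, -0.1446, 0.2287] contact_force: [-0.9, -12.2, 1.6] 
ee_pos: [0.4813, -0.1431, 0.2287] contact_force: [-1.3, -15.8, 1.2] 
ee_pos: [0.4814, -0.1413, 0.2288] contact_force: [-0.5, -16.0, 1.1] 
ee_pos: [0.4814, -0.1393, 0.2288] contact_force: [-0.2, -15.3, 0.2] 
ee_pos: [0.4815, -0.1373, 0.2288] contact_force: [-0.7, -15.3, 1.2] 
ee_pos: [0.4815, -0.1353, 0.2288] contact_force: [-1.8, -16.1, 0.7]
```

```bash
j(){ grep -E 'ee_pos|contact' | tr '\n' ' '; echo; }; 
python3 -m jog '.02 0 0 0 0 0;.04 0 0 0 0 0;.06 0 0 0 0 0;.08 0 0 0 0 0;.1 0 0 0 0 0'|j;python3 -m jog '.02 0 0 0 0 0;.04 0 0 0 0 0;.06 0 0 0 0 0;.08 0 0 0 0 0;.09 0 0 0 0 0'|j;python3 -m jog '.01 0 0 0 0 0;.02 0 0 0 0 0;.02 0 0 0 0 0;.02 0 0 0 0 0'|j
```

```text
ee_pos: [0.4817, -0.1253, 0.2288] contact_force: [-0.1, -15.6, 0.9] 
ee_pos: [0.4819, -0.1162, 0.2287] contact_force: [-0.9, -15.3, 1.7] 
ee_pos: [0.4819, -0.1142, 0.2287] contact_force: [-0.4, -14.6, 1.6]
```

```bash
j(){ grep -E 'ee_pos|contact' | tr '\n' ' '; echo; }; 
python3 -m jog '-.3 0 0 0 0 0;-.3 0 0 0 0 0'|j;python3 -m jog '0 0 -.9 0 0 0;0 0 -.9 0 0 0'|j; python3 -m jog '-.46 .9 0 0 0 0;-.46 .9 0 0 0 0;-.46 .9 0 0 0 0;-.46 .9 0 0 0 0'|j;python3 -m jog '0 0 .5 0 0 0;0 0 .8 0 0 0;0 0 .9 0 0 0;0 0 .9 0 0 0'|j
python3 -m jog '.08 0 0 0 0 0;.15 0 0 0 0 0;.15 0 0 0 0 0'|j;python3 -m jog '.02 0 0 0 0 0;.04 0 0 0 0 0'|j;python3 -m jog '.02 0 0 0 0 0;.04 0 0 0 0 0'|j
```

```text
ee_pos: [0.4809, -0.1436, 0.2283] contact_force: [-0.2, 0.3, -1.1] 
ee_pos: [0.4813, -0.1423, 0.3208] contact_force: [0.6, 0.1, -0.5] 
ee_pos: [0.5694, -0.1902, 0.3179] contact_force: [-0.3, -0.4, -0.1] 
ee_pos: [0.5696, -0.1906, 0.229] contact_force: [-0.6, 0.1, -0.2] 
ee_pos: [0.5706, -0.1754, 0.2295] contact_force: [-0.1, -0.4, -0.0] 
ee_pos: [0.5708, -0.1725, 0.2291] contact_force: [0.1, -5.0, 1.8] 
ee_pos: [0.5707, -0.1682, 0.2288] contact_force: [-0.2, -3.9, 4.2]
```

```bash
j(){ grep -E 'ee_pos|contact' | tr '\n' ' '; echo; }; 
python3 -m jog '.04 0 0 0 0 0;.08 0 0 0 0 0;.12 0 0 0 0 0;.16 0 0 0 0 0;.2 0 0 0 0 0'|j;python3 -m jog '.03 0 0 0 0 0;.06 0 0 0 0 0;.09 0 0 0 0 0;.12 0 0 0 0 0;.14 0 0 0 0 0'|j
python3 -m jog '.01 0 0 0 0 0;.02 0 0 0 0 0'|j;python3 -m jog '.01 0 0 0 0 0;.02 0 0 0 0 0'|j;python3 -m jog '.01 0 0 0 0 0;.02 0 0 0 0 0'|j
```

```text
ee_pos: [0.5711, -0.1478, 0.2287] contact_force: [-0.3, -3.1, 2.8] 
ee_pos: [0.5714, -0.1339, 0.2287] contact_force: [0.4, -2.8, 2.7] 
ee_pos: [0.5714, -0.1321, 0.2287] contact_force: [0.1, -3.1, 2.9] 
ee_pos: [0.5715, -0.1301, 0.2286] contact_force: [-0.3, -3.0, 2.5] 
ee_pos: [0.5715, -0.128, 0.2287] contact_force: [0.4, -4.0, 2.5]
```

```bash
j(){ grep -E 'ee_pos|contact' | tr '\n' ' '; echo; }; 
python3 -m jog '.01 0 0 0 0 0;.01 0 0 0 0 0'|j;python3 -m jog '.01 0 0 0 0 0;.01 0 0 0 0 0'|j;python3 -m jog '.01 0 0 0 0 0;.01 0 0 0 0 0'|j;python3 -m jog '.01 0 0 0 0 0;.01 0 0 0 0 0'|j;python3 -m jog '.01 0 0 0 0 0;.01 0 0 0 0 0'|j
```

```text
ee_pos: [0.5715, -0.127, 0.2287] contact_force: [-0.5, -2.9, 1.9] 
ee_pos: [0.5716, -0.126, 0.2287] contact_force: [-0.5, -1.9, 1.1] 
ee_pos: [0.5716, -0.125, 0.2287] contact_force: [-0.9, -2.8, 1.6] 
ee_pos: [0.5716, -0.124, 0.2287] contact_force: [0.4, -2.8, 1.8] 
ee_pos: [0.5717, -0.123, 0.2287] contact_force: [1.0, -1.8, 1.4]
```

```bash
j(){ grep -E 'ee_pos|contact' | tr '\n' ' '; echo; }; 
python3 -m jog '.01 0 0 0 0 0;.01 0 0 0 0 0'|j;python3 -m jog '.01 0 0 0 0 0;.01 0 0 0 0 0'|j;python3 -m jog '.01 0 0 0 0 0;.01 0 0 0 0 0'|j;python3 -m jog '.01 0 0 0 0 0;.01 0 0 0 0 0'|j;python3 -m jog '.01 0 0 0 0 0;.01 0 0 0 0 0'|j
```

```text
ee_pos: [0.5717, -0.122, 0.2286] contact_force: [-0.0, -4.1, 1.2] 
ee_pos: [0.5717, -0.121, 0.2287] contact_force: [-0.0, -2.3, 0.6] 
ee_pos: [0.5717, -0.12, 0.2287] contact_force: [0.3, -2.5, 0.7] 
ee_pos: [0.5718, -0.119, 0.2287] contact_force: [-0.3, -2.3, 0.6] 
ee_pos: [0.5718, -0.118, 0.2287] contact_force: [0.8, -2.3, 0.7]
```

```bash
j(){ grep -E 'ee_pos|contact' | tr '\n' ' '; echo; }; 
python3 -m jog '.01 0 0 0 0 0;.01 0 0 0 0 0'|j;python3 -m jog '.01 0 0 0 0 0;.01 0 0 0 0 0'|j;python3 -m jog '.01 0 0 0 0 0;.01 0 0 0 0 0'|j;python3 -m jog '.01 0 0 0 0 0;.01 0 0 0 0 0'|j;python3 -m jog '.01 0 0 0 0 0;.01 0 0 0 0 0'|j
```

```text
ee_pos: [0.5718, -0.117, 0.2287] contact_force: [0.0, -1.2, 0.9] 
ee_pos: [0.5718, -0.116, 0.2287] contact_force: [-0.9, -0.9, 0.0] 
ee_pos: [0.5718, -0.115, 0.2286] contact_force: [0.4, -1.9, -0.2] 
ee_pos: [0.5719, -0.114, 0.2287] contact_force: [0.3, -1.4, 0.5] 
ee_pos: [0.5719, -0.113, 0.2287] contact_force: [-1.7, -2.1, -0.0]
```

```bash
j(){ grep -E 'time|ee_pos|contact' | tr '\n' ' '; echo; }; 
python3 -m jog '-.7 0 0 0 0 0;-.7 0 0 0 0 0'|j;python3 -m jog '0 0 -.9 0 0 0;0 0 -.9 0 0 0'|j; cat > look.py <<'E'
import sys
from m2 import *
import m
tag=sys.argv[1]
s=np.mean([grab_frame('side').astype(float) for _ in range(12)],0);t=np.mean([grab_frame('top').astype(float) for _ in range(12)],0)
np.save('side'+tag+'.npy',s);np.save('top'+tag+'.npy',t)
a=cv2.resize(t[130:210,320:420,::-1],None,fx=4,fy=4,interpolation=cv2.INTER_CUBIC);b=cv2.resize(s[150:230,310:410,::-1],None,fx=4,fy=4,interpolation=cv2.INTER_CUBIC)
cv2.imwrite('pics/look'+tag+'.png',np.hstack([a,b]).clip(0,255).astype(np.uint8))
s=s.mean(2);t=t.mean(2)
for nm,I in(('s',s),):
    h=[holes(I,*bx) for bx in((195,210,350,361),(197,212,326,337),(165,182,329,348))];print([[np.round(k,2).tolist() for k in q if k[2]<60] for q in h])
h=[holes(t,*bx) for bx in((150,158,341,347),(179,187,341,347),(155,176,301,325))];print([[np.round(k,2).tolist() for k in q] for q in h])
E
python3 look.py 2
```

```text
time: 23.78 ee_pos: [0.5702, -0.1855, 0.2287] contact_force: [-0.2, 0.9, -0.0] 
time: 24.02 ee_pos: [0.5706, -0.183, 0.3214] contact_force: [0.9, -0.6, 0.1] 
[[[354.46, 197.58, 2.62]], [[330.79, 201.44, 4.7]], [[336.93, 172.91, 43.52]]]
[[[344.19, 153.39, 8.88]], [[344.18, 182.27, 8.94]], [[311.91, 164.41, 90.58]]]
```

View pics/look2.png

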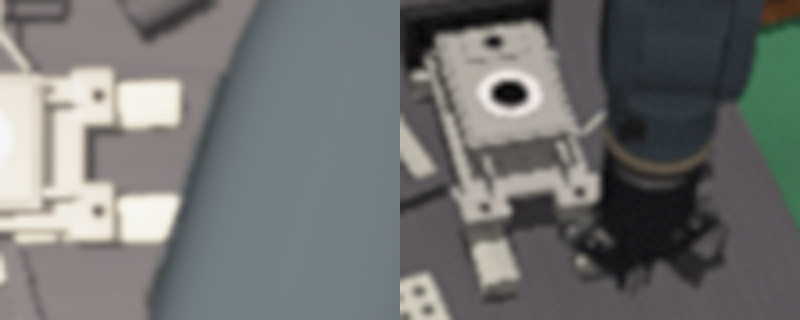

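The view shows both wedges in line, the left one bearing and the right one just under its pad but loose. The line's spot rises with the casting's tilt, so I'll check the lift by triangulation.

```bash
python3 - <<'E'
from m2 import *
np.set_printoptions(precision=5,suppress=True)
for nm,a,b in(('R',((354.48,198.58),(344.52,153.78)),((354.46,197.58),(344.19,153.39))),('L',((330.8,202.53),(344.49,182.57)),((330.79,201.44),(344.18,182.27))),('bore',((336.98,173.77),(312.69,164.74)),((336.93,172.91),(311.91,164.41)))):
    p,q=tri(*a)[0],tri(*b)[0];print(nm,p,q,q-p)
# shift of T with phase correlation on ears, side too
s2=np.load('side2.npy').mean(2);t2=np.load('top2.npy').mean(2)
def sh(A,B,bx): 
    a,b=[cv2.GaussianBlur(I[bx[0]:bx[1],bx[2]:bx[3]],(0,0),.8) for I in(A,B)]; return cv2.phaseCorrelate(a,b,cv2.createHanningWindow(a.shape[::-1],cv2.CV_64F))
print(sh(S,s2,(158,188,320,354)),sh(T,t2,(148,182,294,330)))
# peak-based scriber
def peaks(I,r0,r1,c0,c1,rows):
    o=[]
    P=I[r0:r1,c0:c1] if rows else I[r0:r1,c0:c1].T
    for k,l in enumerate(P):
        m=np.argmax(l)
        if not 0<m<len(l)-1: continue
        d=.5*(l[m-1]-l[m+1])/(l[m-1]-2*l[m]+l[m+1]); v=m+d+(c0 if rows else r0)
        o.append((v,k+r0) if rows else (k+c0,v))
    return np.array(o)
sp=peaks(S,176,184,356,362,False);tp=peaks(T,138,146,317,328,True)
P,D,r,r2=line3(sp,tp)
for x in(.585,.60,.615):print('bent',P+D*((x-P[0])/D[0]),r,r2)
E
```

```text
R [ 0.57378 -0.04077  0.09078] [ 0.57379 -0.0396   0.09538] [0.      0.00117 0.0046 ]
L [ 0.48358 -0.03857  0.09121] [ 0.48362 -0.03746  0.09635] [0.00004 0.00111 0.00513]
bore [0.53117 0.05645 0.13408] [0.53158 0.05869 0.13641] [0.00042 0.00225 0.00233]
((-0.13103372938614655, -0.8655402519736786), 0.9591883500687842) ((-0.7310449990713543, -0.4170142004894508), 1.0058893275894436)
bent [0.585   0.01133 0.1098 ] 0.03766906719578521 0.05508196961711949
bent [0.6     0.0218  0.11056] 0.03766906719578521 0.05508196961711949
bent [0.615   0.03228 0.11133] 0.03766906719578521 0.05508196961711949
```

The vision lift is 4.6 to 5.1 mm at the ears, which agrees with the travel (about 4.9 mm). The refined point height is about 0.1102, so the left wedge needs about 5 mm more travel. After that I'll take up the right wedge.

```bash
j(){ grep -E 'ee_pos|contact' | tr '\n' ' '; echo; }; 
python3 -m jog '.37 -.905 0 0 0 0;.37 -.905 0 0 0 0;.37 -.905 0 0 0 0;.37 -.905 0 0 0 0'|j;python3 -m jog '0 0 .5 0 0 0;0 0 .8 0 0 0;0 0 .9 0 0 0;0 0 .9 0 0 0'|j
python3 -m jog '.1 0 0 0 0 0;.2 0 0 0 0 0;.28 0 0 0 0 0;.28 0 0 0 0 0'|j;python3 -m jog '.015 0 0 0 0 0;.03 0 0 0 0 0;.03 0 0 0 0 0'|j
```

```text
ee_pos: [0.4813, -0.1442, 0.3192] contact_force: [0.1, 0.0, 0.6] 
ee_pos: [0.4812, -0.1442, 0.2285] contact_force: [-0.9, 0.7, -0.3] 
ee_pos: [0.4814, -0.1152, 0.2291] contact_force: [0.4, -0.2, -0.5] 
ee_pos: [0.4815, -0.114, 0.229] contact_force: [-1.3, -7.9, 2.3]
```

```bash
j(){ grep -E 'ee_pos|contact' | tr '\n' ' '; echo; }; 
python3 -m jog '.015 0 0 0 0 0;.03 0 0 0 0 0;.035 0 0 0 0 0;.035 0 0 0 0 0'|j;python3 -m jog '.01 0 0 0 0 0;.02 0 0 0 0 0;.02 0 0 0 0 0'|j
```

```text
ee_pos: [0.4817, -0.1113, 0.229] contact_force: [-0.4, -13.7, -0.3] 
ee_pos: [0.4818, -0.1092, 0.229] contact_force: [-1.0, -14.9, -0.9]
```

```bash
j(){ grep -E 'ee_pos|contact' | tr '\n' ' '; echo; }; 
python3 -m jog '-.36 0 0 0 0 0;-.36 0 0 0 0 0'|j;python3 -m jog '0 0 -.9 0 0 0;0 0 -.9 0 0 0'|j; python3 -m jog '.02 .903 0 0 0 0;.02 .903 0 0 0 0;.02 .903 0 0 0 0;.02 .903 0 0 0 0'|j;python3 -m jog '0 0 .5 0 0 0;0 0 .8 0 0 0;0 0 .9 0 0 0;0 0 .9 0 0 0'|j
python3 -m jog '.1 0 0 0 0 0;.2 0 0 0 0 0;.3 0 0 0 0 0;.3 0 0 0 0 0'|j;python3 -m jog '.01 0 0 0 0 0;.02 0 0 0 0 0'|j;python3 -m jog '.01 0 0 0 0 0;.02 0 0 0 0 0'|j
```

```text
ee_pos: [0.4807, -0.1449, 0.2287] contact_force: [-0.3, 0.4, -0.1] 
ee_pos: [0.481, -0.1432, 0.3212] contact_force: [0.6, 0.3, -0.5] 
ee_pos: [0.5703, -0.1431, 0.3182] contact_force: [-0.3, -0.1, 0.6] 
ee_pos: [0.5705, -0.1436, 0.229] contact_force: [-0.8, 0.4, -0.5] 
ee_pos: [0.5718, -0.1126, 0.229] contact_force: [0.2, -0.9, 0.1] 
ee_pos: [0.5717, -0.1117, 0.2287] contact_force: [0.7, 0.1, 0.5] 
ee_pos: [0.5718, -0.1099, 0.2287] contact_force: [-0.2, -2.2, -0.4]
```

```bash
j(){ grep -E 'ee_pos|contact' | tr '\n' ' '; echo; }; 
python3 -m jog '.01 0 0 0 0 0;.01 0 0 0 0 0'|j;python3 -m jog '.01 0 0 0 0 0;.01 0 0 0 0 0'|j;python3 -m jog '.01 0 0 0 0 0;.01 0 0 0 0 0'|j;python3 -m jog '.01 0 0 0 0 0;.01 0 0 0 0 0'|j
```

```text
ee_pos: [0.5718, -0.1086, 0.2287] contact_force: [0.4, -2.2, -0.2] 
ee_pos: [0.5718, -0.1075, 0.2286] contact_force: [0.1, -1.1, -1.0] 
ee_pos: [0.5718, -0.1065, 0.2287] contact_force: [0.4, -1.1, -0.5] 
ee_pos: [0.5718, -0.1058, 0.2287] contact_force: [0.2, -4.2, -1.0]
```

```bash
j(){ grep -E 'ee_pos|contact' | tr '\n' ' '; echo; }; 
python3 -m jog '.005 0 0 0 0 0;.005 0 0 0 0 0'|j;python3 -m jog '.005 0 0 0 0 0;.005 0 0 0 0 0'|j
```

```text
ee_pos: [0.5719, -0.1054, 0.2287] contact_force: [-1.6, -5.7, -1.5] 
ee_pos: [0.5719, -0.1051, 0.2287] contact_force: [-0.6, -6.4, -0.9]
```

```bash
j(){ grep -E 'time|ee_pos|contact' | tr '\n' ' '; echo; }; 
python3 -m jog '.005 0 0 0 0 0;.005 0 0 0 0 0;.005 0 0 0 0 0'|j;python3 -m jog '.003 0 0 0 0 0;.003 0 0 0 0 0;.003 0 0 0 0 0'|j
```

```text
time: 32.35 ee_pos: [0.5719, -0.1047, 0.2287] contact_force: [-0.5, -8.5, -2.1] 
time: 32.72 ee_pos: [0.5719, -0.1046, 0.2287] contact_force: [0.2, -8.3, -1.6]
```

```bash
j(){ grep -E 'time|ee_pos|contact' | tr '\n' ' '; echo; }; 
python3 -m jog '-.3 0 0 0 0 0;-.5 0 0 0 0 0;-.5 0 0 0 0 0'|j;python3 -m jog '0 0 -1 0 0 0;0 0 -1 0 0 0'|j;python3 -m jog '-1 0 0 0 0 0;-1 0 -.3 0 0 0;-1 0 -.5 0 0 0;-1 0 -.5 0 0 0'|j;python3 look.py 3;python3 - <<'E'
from m2 import *
s2=np.load('side3.npy').mean(2);t2=np.load('top3.npy').mean(2)
def c(I,b,big=False): 
    h=[k for k in holes(I,*b) if k[2]<(120 if big else 12)]; return h[0][:2]
for nm,bs,bt in(('R',(195,201,350,361),(150,158,341,347)),('L',(197,205,326,337),(179,187,341,347)),('bore',(165,182,329,348),(155,176,301,325))):
    try:print(nm,tri(c(s2,bs,nm=='bore'),c(t2,bt,nm=='bore'))[0])
    except Exception as e:print(nm,e)
sp=cen(s2,175,188,356,362);tp=[q for q in cen(t2,136,150,316,332,True) if 138<=q[1]<146]
P,D,r,r2=line3(sp,tp);print('tip',P+D*((.585-P[0])/D[0]),r,r2)
E
```

```text
time: 33.1 ee_pos: [0.5707, -0.1548, 0.2287] contact_force: [-0.3, 0.1, 0.3] 
time: 33.35 ee_pos: [0.5709, -0.1533, 0.331] contact_force: [1.0, 0.5, 0.2] 
time: 33.85 ee_pos: [0.5686, -0.2538, 0.3799] contact_force: [0.5, -0.0, -0.3] 
[[[359.99, 195.44, 2.11], [354.43, 197.34, 4.94]], [[330.74, 201.38, 4.38]], [[336.92, 172.79, 43.2]]]
[[[344.22, 153.29, 8.83]], [[344.12, 182.29, 8.72]], [[311.8, 164.46, 91.95]]]
R [ 0.5835 -0.0406  0.101 ]
L [ 0.4836 -0.0367  0.1198]
bore [0.5315 0.059  0.1367]
tip [0.585  0.0116 0.1093] 0.04029110880499213 0.03539829473227516
```

View pics/look3.png

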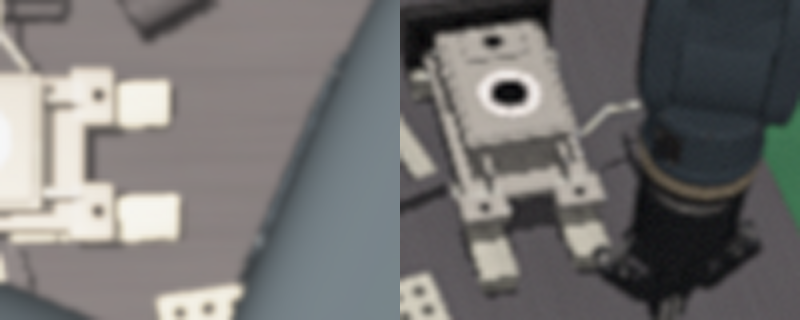

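The final look shows both noses under the ears, the arm clear and nothing else moved. The right wedge took up to about half of the full driving force, so the two wedges share the load. Handing in.

```bash
python3 -c "
from workcell import *
print(close_job())"
```

```text
the job is handed in; nothing more can be done
None
```

The job is handed in: both wedges are under the pads and share the load, and the line was raised about 4.2 mm to the gauge point's measured height. That height came from the camera images (good to perhaps 1 mm) because neither camera could see the scribed line. I did not re-check the left wedge for looseness after the right one took up.

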